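# Finish packing the spares box

### The job

Finish packing the blue spares box on the bench: stand the loose green block on end in the free corner beside the lying green block, and pack the blue carton lengthwise and flat on the floor of the box, between the two blocks and the sprung keeper plate, so that the plate holds the whole row together. The keeper has to be pushed back to make room for the carton; leave what is already in the box in its place and do not disturb the other things on the bench.

Things in the scene. Friction and masses are not known exactly. Their poses are not given: they have to be found in the camera images.
- spares_box: blue sheet-steel open box, 245 x 84 x 31 mm (x, y, z), walls 3 mm, does not shift. Origin: centre of its underside; x along its length from the keeper end (nearest the robot) to the far wall, y across, z up. From the origin: floor at z = 3 mm, wall tops at 31 mm, inner far wall at x = +119.5 mm, inside 78 mm wide. A steel spring housing fills x = -119.5 to -81.5 mm, top z = 28 mm
- keeper (a joint): travel of the sprung steel keeper plate, m: 0 at rest (front face at box x = -45.5 mm), growing as it is pushed towards the near end (box -x), 0.032 at its stop. Plate 70 mm wide, 4 mm thick, from the floor to 25 mm above the box's origin, square top edge; the spring pushes it towards the far wall with about 4 N at rest, 8 N at the stop
- keeper_face (a point): middle of the keeper plate's front face, 14 mm above the box's origin; axes as the box
- slot (a point): point on the box floor in the middle of the free corner for the standing block, at box x = +36.9, y = +24.5 mm; axes as the box
- tin: green and grey round tin, 70 mm diameter, 39 mm high, 0.25 kg, loose in the box at its far wall. Origin: centre of its underside, z up. Its place is there
- block_lying: green abrasive block, 26 x 48 x 26 mm, lying loose in the box across it (its 48 mm y axis along the box's y), next to the tin and within about 1 mm of the -y side wall. Origin: centre of its underside. Its place is there
- block_upright: green abrasive block, 26 x 48 x 26 mm, 0.12 kg, that starts standing on end on the bench, 48 mm high. Its y axis is the 48 mm one, upright at the start; its x and z axes are its 26 mm directions, level at the start. Its origin is the centre of one 26 x 48 mm side face; the block fills z = 0 to 26 mm
- block_centre (a point): middle of the standing block; axes as the block
- carton: blue cardboard carton, 80 x 60 x 60 mm (x, y, z), about 0.15 kg, standing loose on the bench. Origin: centre of its underside; z up. Either end may face the keeper; longer than the room left in front of the keeper at rest (about 65 mm)
- oiler: red oiler with a spout, 161 mm high, bystander; origin on its underside
- pliers: red-handled pliers lying on the bench, 146 mm long, bystander; origin: centre of underside
- tape: roll of black tape, 66 mm diameter, 19 mm high, bystander; origin: centre of underside

How it is judged:
By the outcome, as a careful person would: the job done as asked, in the order asked, and still so for the second after the job is handed in, with the robot touching nothing.
It also fails if it takes over 67 s, if anything falls off the work surface, if the arm or the gripper's body presses on something with over 40 N, if the wrist force passes 120 N, or if a joint passes its speed limit or range.

### The arm

A 6-joint arm with a two-finger parallel gripper is mounted at the origin on a cart in front of the work surface, level with it; the furniture and walls round the work are solid. World frame = base frame: x ahead of the robot, y to its left, z up, the work surface at z = 0. Lengths are in mm, angles in rad, forces in N, time in s.
With the tool pointing down it reaches from about 300 to 850 mm from the base axis. Payload 5.4 kg.
Tool frame: the origin (TCP) lies on the front face of the gripper's body, between the roots of the fingers; the fingertips stand 73 mm ahead of it and the grasp point (between the pads) lies 54 mm ahead of it (ctrl.tcp_to_tips is the z of the fingertips in the tool frame, in mm); z points along the fingers, y is the line along which they close (so a half turn about z gives the same grasp; the last joint's range is limited). The gripper opens to 85 mm and grips with 20 to 120 N. Pads are 22 mm wide; open, the fingers measure 114 mm over their backs; the gripper's body (76 mm by 85 mm) begins 54 mm behind the grasp point. The pads swing forward as they close: fully open they stand 13 mm farther back than shut.
Start: joints at [-1.445, 0.158, 1.597, -0, 1.386, -0.21], TCP at [189.453, -542.876, 303.899] pointing down, gripper open.
Joint ranges: [-2.91, 2.91], [-0.94, 2.29], [0.18, 2.7], [-1.29, 4.43], [0.17, 2.64], [-3, 3]. Speed limits (rad/s): [2.57, 2.57, 3.14, 3.14, 3.14, 3.14].

### API

Orientations are given as a unit quaternion [x, y, z, w].
In Python, from rig import ctrl gives the robot as it stands.
- The arm moves only by the tool send_path, called after "Call:" as a command line: name --argument value ..., lists and objects as JSON in quotes. Schema: {"type":"object","properties":{"offsets":{"type":"array","items":{"type":"array","items":{"type":"array","items":{"type":"number"},"minItems":6,"maxItems":6},"minItems":1,"maxItems":8},"minItems":1,"maxItems":1},"jaw":{"type":"number"},"grip_n":{"type":"number"},"only":{"type":"string"},"quiet":{"type":"boolean"},"lines":{"type":"string"}},"required":["offsets"],"additionalProperties":false}. offsets is a list that holds a single list of rows (three levels of brackets), with 1 to 8 rows, each of 6 numbers: dx, dy, dz in normalised numbers (1 is 600 mm), then a rotation vector rx, ry, rz in fractions of the full range, 1 being pi rad; each row shifts and turns the commanded pose from where the row before left it, along the tool's axes as they then stand; what a row does not reach is not made up. A row lasts 1/10 s, in which the tool goes at most 50 mm and 0.15 rad, less where a joint would pass 70% of its speed; a pose out of reach is approached as far as the arm can. jaw is the finger opening in mm, set as the call begins (left out keeps the last). The fingers move at their own pace and stop on an object; grip_n is the grip in N (left out, the last holds). Time passes only in rows, so rows that do not move let the fingers close. The tool returns the time, the measured TCP pose, the force, the opening and the grip force at its end. only (a regular expression) keeps the lines of the reply that match it, lines (a string "A,B") keeps lines A to B, and quiet returns only ok. Shift and turn numbers lie between -1 and 1, and a call with a number outside is refused. Input that does not fit is refused with a message, and nothing moves.
- ctrl.sense(): the state, without advancing time (a new reading comes with each control period).
- ctrl.read_camera(name): name is "side" or "top"; returns the picture (400x640x3 uint8, red, green, blue); there is no depth.
- ctrl.get_calibration(name): a dict with "fovy" (degrees; the focal length in pixels is half the picture's height over the tangent of half this angle, whatever the lens; pixels are square), "cx", "cy" (the principal point, pixels), "pose" (4x4, takes a point from camera to world coordinates). Camera axes: x right, y up, looking along -z (the intrinsics and any distortion apply to the point x, -y, -z); pixel columns grow to the right and rows downward; lengths in mm; the calibration is good to about 2 mm. A picture is of the moment at which its call begins. get_calibration takes no time and is no camera call.
- ctrl.sign_off(): hands the job in; it is judged then, once.
The state is a dict: "time": time; "joint_pos": joint angles; "joint_vel": joint speeds; "effort": joint torques, N m; "tool_pos": TCP position; "eef_rot": TCP orientation; "contact_force": force on the tool from outside, world axes, zero at the start; "torque": the same for the moment, N m; "grip_width": finger opening in mm; "gripper_force": force on a finger pad.
Only numpy, scipy, OpenCV 4.12 (cv2) and the standard library are available. Lean on these libraries where they do the work, as an engineer would, in place of code of your own. Each camera call takes 0.05 s, during which the arm holds its last target. There are 200 camera calls.

## Working session

There is one attempt and no reset: what is moved stays moved. The work goes in short steps, Python scripts to look and compute and a tool call to move; the robot and the scene stay as the last step left them, time stands still between calls to the robot, and variables do not carry over. Pictures are saved under pics/ and viewed, at most 10 in all, crops included, and the job is handed in when it is done.

```bash
ls; mkdir -p pics
```

Run:
```python
from rig import ctrl
import cv2,numpy as np
for n in("top","side"):
    im=ctrl.read_camera(n); cv2.imwrite(f"pics/{n}0.png",im[:,:,::-1]); c=ctrl.get_calibration(n); print(n,{k:(np.round(v,4).tolist() if k=="pose" else v) for k,v in c.items()})
s=ctrl.sense(); print(s)
```

```text
pics
rig.py
top {'fovy': 42.08908568039634, 'cx': 313.4856039800711, 'cy': 199.69616557029462, 'pose': [[0.0113, 0.998, -0.0622, 419.3699], [-0.9999, 0.0108, -0.0088, -90.3195], [-0.0081, 0.0623, 0.998, 1526.3556], [0.0, 0.0, 0.0, 1.0]]}
side {'fovy': 44.5604556982678, 'cx': 315.98588159361265, 'cy': 201.66585564123926, 'pose': [[0.7587, -0.5189, 0.3939, 1063.2604], [0.6513, 0.593, -0.4734, -725.4526], [0.0121, 0.6157, 0.7879, 1138.8772], [0.0, 0.0, 0.0, 1.0]]}
{'time': 0.1, 'joint_pos': array([-1.44510040e+00,  1.59002761e-01,  1.59809860e+00, -4.50725234e-05,
        1.38618836e+00, -2.10091707e-01]), 'joint_vel': array([ 0.00021846, -0.0004947 , -0.00302281,  0.00074165, -0.00030362,
        0.00258496]), 'effort': array([-9.92575369e-04, -3.96995831e+01, -3.32338035e+01, -3.30087150e-04,
        4.17360410e-03,  1.82778132e-05]), 'tool_pos': array([ 189.39123308, -542.47409764,  303.00970079]), 'eef_rot': array([ 9.85937860e-01,  1.67110193e-01,  1.36658028e-05, -8.48717340e-04]), 'contact_force': array([ 0.23685489, -0.29391033, -0.2957482 ]), 'torque': array([0.01121447, 0.00329202, 0.05656752]), 'gripper_force': 0.0, 'grip_width': 85.36439572579977}
```

View pics/top0.png

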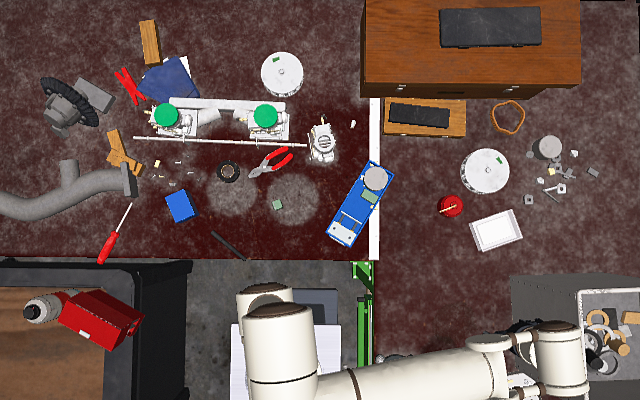

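View pics/side0.png

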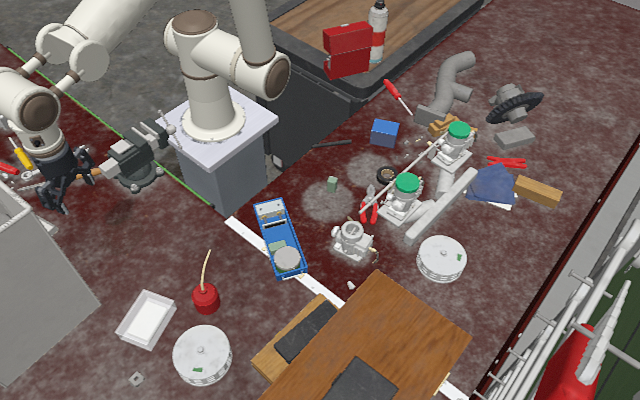

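The top view shows the box at about (360,205), the carton at (180,206), the standing block at (277,204) and the pliers at (270,162). The side view shows the box at (280,240), the carton at (384,132) and the block at (332,184). Next I'll crop in closer.

Run:
```python
import cv2,numpy as np
t=cv2.imread("pics/top0.png");s=cv2.imread("pics/side0.png")
def cr(im,x,y,w,h,k): return cv2.resize(im[y:y+h,x:x+w],None,fx=k,fy=k,interpolation=cv2.INTER_CUBIC)
a=cr(t,315,150,90,110,5)
b=np.vstack([cr(t,160,182,45,45,6),cr(t,257,182,45,45,6)])[:550]
cv2.imwrite("pics/ct.png",np.hstack([a,np.vstack([b,np.zeros((max(0,550-len(b)),b.shape[1],3),np.uint8)])]))
a=cr(s,240,190,80,100,5)
b=np.vstack([cr(s,362,110,45,41,6),cr(s,310,165,45,42,6)])
cv2.imwrite("pics/cs.png",np.hstack([a,b[:500]]))
```

```text
Traceback (most recent call last):
ValueError: all the input array dimensions except for the concatenation axis must match exactly, but along dimension 0, the array at index 0 has size 500 and the array at index 1 has size 498
```

View pics/ct.png

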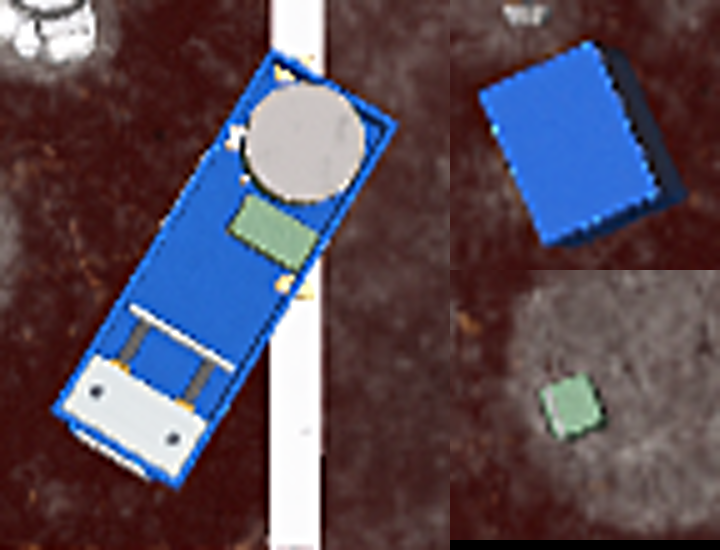

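The top crop shows the tin at the far end of the box, the lying block against the right wall, and the keeper plate near (185,335). The carton is at upper right and the block at lower right. I'll fit poses to silhouettes in both cameras.

Create h.py:
```python
import cv2,numpy as np
from scipy.optimize import minimize
from scipy.spatial import ConvexHull
from rig import ctrl
CAL={n:ctrl.get_calibration(n) for n in("top","side")}
def proj(n,P):
    c=CAL[n];T=np.linalg.inv(np.array(c["pose"]));P=np.atleast_2d(P)
    q=P@T[:3,:3].T+T[:3,3];f=200/np.tan(np.radians(c["fovy"])/2)
    return np.c_[c["cx"]+f*q[:,0]/-q[:,2],c["cy"]-f*q[:,1]/-q[:,2]]
def ray(n,u,v,z):
    c=CAL[n];T=np.array(c["pose"]);f=200/np.tan(np.radians(c["fovy"])/2)
    d=T[:3,:3]@np.array([(u-c["cx"])/f,-(v-c["cy"])/f,-1]);o=T[:3,3];return o+d*(z-o[2])/d[2]
def corners(L,W,z0,z1,p):
    x,y,a=p;c,s=np.cos(a),np.sin(a)
    return np.array([[x+c*i*L/2-s*j*W/2,y+s*i*L/2+c*j*W/2,z] for i in(-1,1) for j in(-1,1) for z in(z0,z1)])
K=8
def sil(n,P,win):
    x,y,w,h=win;q=(proj(n,P)-[x,y]+.5)*K;q=q[ConvexHull(q).vertices]
    m=np.zeros((h*K,w*K),np.uint8);cv2.fillPoly(m,[np.round(q*16).astype(np.int32)],1,shift=4);return m
def mask(im,win,kind,hull=False):
    x,y,w,h=win;c=cv2.resize(im[y:y+h,x:x+w],None,fx=K,fy=K,interpolation=cv2.INTER_CUBIC).astype(int)
    r,g,b=c[...,0],c[...,1],c[...,2]
    m=((b-r>12)&(b-g>4)) if kind=="blue" else ((g-r>8)&(g-b>4))
    m=m.astype(np.uint8);k,l,st,_=cv2.connectedComponentsWithStats(m);m=(l==1+np.argmax(st[1:,4])).astype(np.uint8)
    cs,_=cv2.findContours(m,cv2.RETR_EXTERNAL,cv2.CHAIN_APPROX_NONE)
    o=np.zeros_like(m);cv2.fillPoly(o,[cv2.convexHull(cs[0]) if hull else cs[0]],1);return o
def fit(n,im,win,kind,dims,p0,hull=False):
    M=mask(im,win,kind,hull);f=lambda p:np.sum(sil(n,corners(*dims,[p[0],p[1],p[2]/50]),win)!=M)
    p=np.array(p0,float);p[2]*=50
    for d in(12,5,2):
        S=np.vstack([p]+[p+d*e for e in np.eye(3)]);r=minimize(f,p,method="Nelder-Mead",options=dict(initial_simplex=S,maxiter=150));p=r.x
    return np.r_[p[:2],p[2]/50],r.fun/M.sum()
```

Run:
```python
from h import *
I={n:cv2.imread(f"pics/{n}0.png")[:,:,::-1] for n in("top","side")}
np.set_printoptions(suppress=True,precision=4)
jobs=[("box","blue",(245,84,0,31),{"top":(315,150,90,110),"side":(240,185,80,105)},True),
("carton","blue",(80,60,0,60),{"top":(160,182,45,45),"side":(362,110,45,45)},True),
("block","green",(26,26,0,48),{"top":(262,190,30,30),"side":(320,168,24,32)},True)]
g={"box":(360,205,31),"carton":(180,206,60),"block":(277,204,48)}
V=[]
for nm,k,d,w,hl in jobs:
    p0=ray("top",*g[nm][:2],g[nm][2])
    for n in("top","side"):
        best=min((fit(n,I[n],w[n],k,d,[p0[0],p0[1],a],hl) for a in ((-.5,) if nm=="box" else (.5,-.5,0,1.0))),key=lambda t:t[1]); print(nm,n,best[0],np.degrees(best[0][2]),best[1])
        M=mask(I[n],w[n],k,hl);S=sil(n,corners(*d,best[0]),w[n]);v=np.dstack([M*255,S*255,0*M]);V.append(cv2.resize(v,(300,260)))
cv2.imwrite("pics/v.png",np.vstack([np.hstack(V[:2]),np.hstack(V[2:4]),np.hstack(V[4:])])[:, :][:780])
s=I["side"]
c=lambda x,y,w,h,W,H: cv2.resize(s[y:y+h,x:x+w],(W,H),interpolation=cv2.INTER_CUBIC)
o=np.hstack([c(240,190,80,100,400,500),np.vstack([c(362,110,45,42,270,252),c(310,165,45,41,270,248)])])
cv2.imwrite("pics/cs.png",np.hstack([o])[:,:,::-1])
cv2.imwrite("pics/v.png",cv2.resize(cv2.imread("pics/v.png"),(460,600)))
```

```text
box top [ 503.824  -209.4608   -0.5329] -30.531640068129057 0.0732024563887402
box side [ 504.3463 -210.042    -0.5284] -30.274203237832946 0.04098322595623658
carton top [490.8585 303.5083   0.4454] 25.51817005728405 0.016912428528438158
carton side [489.4292 302.0927   0.408 ] 23.377946784427987 0.021113636363636362
block top [497.8359  28.6521   0.4353] 24.938911478333093 0.13536349234289738
block side [496.6104  26.7577   0.5421] 31.062346331678317 0.14038545773105562
```

View pics/cs.png

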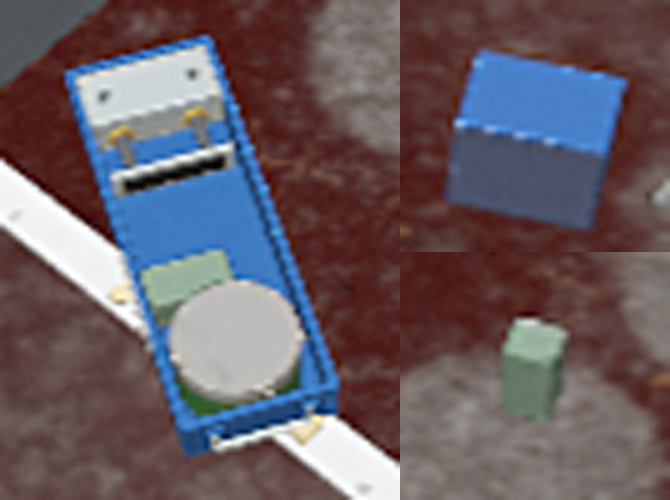

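View pics/v.png

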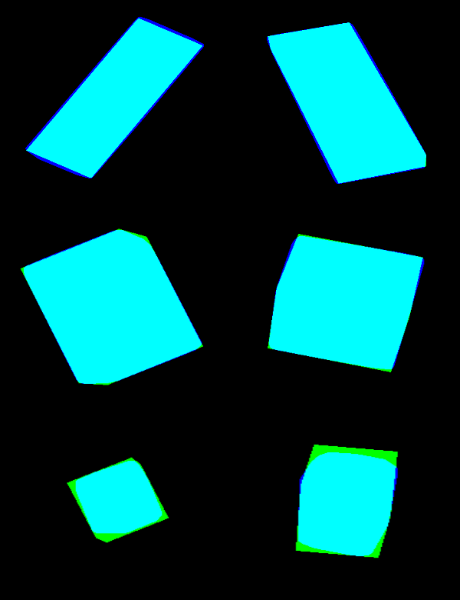

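The side crop confirms the layout: the standing block goes at box +y, beside the lying one. The fits agree between the cameras to about 2 mm. Next I'll measure the box contents in the box frame and the tool offsets to the block.

Add to h.py:
```python
from scipy.spatial.transform import Rotation as R
def tobox(b,P):
    c,s=np.cos(b[2]),np.sin(b[2]);d=np.asarray(P)[:2]-b[:2];return np.array([c*d[0]+s*d[1],-s*d[0]+c*d[1]])
def frombox(b,x,y):
    c,s=np.cos(b[2]),np.sin(b[2]);return np.array([b[0]+c*x-s*y,b[1]+s*x+c*y])
def delta(pos,yaw,pitch=0):
    """tool-axis shift and rotvec to a pose: TCP pos, tool y at angle yaw (world), tilted by pitch about tool y"""
    s=ctrl.sense();r0=R.from_quat(s["eef_rot"])
    y=np.array([np.cos(yaw),np.sin(yaw),0]);z=np.array([0,0,-1.]);r=R.from_matrix(np.c_[np.cross(y,z),y,z])*R.from_euler("y",pitch)
    d=r0.inv().apply(np.asarray(pos)-s["tool_pos"]);print("tcp",s["tool_pos"].round(1),"shift tool",d.round(1),"rotvec",(r0.inv()*r).as_rotvec().round(4),"t",s["time"].__round__(2),"f",s["contact_force"].round(1),"w",round(s["grip_width"],1),"joints",s["joint_pos"].round(2))
    return r
```

Run:
```python
from h import *
np.set_printoptions(suppress=True,precision=1)
print(ctrl.tcp_to_tips)
B={"top":np.array([503.8,-209.5,-.531]),"side":np.array([504.3,-210,-.53])}
f=lambda u,v:(315+u/5-.4,150+v/5-.4)
for nm,u,v,z in[("l1",250,197,29),("l2",318,237,29),("l3",300,270,29),("l4",230,230,29),("tin",304,142,42),("keepL",130,307,25),("keepR",235,370,25),("nearL",52,410,31),("nearR",180,488,31),("farL",273,52,31),("farR",397,125,31)]:
    print(nm,tobox(B["top"],ray("top",*f(u,v),z)))
g=lambda u,v:(240+u/5-.4,190+v/5-.4)
for nm,u,v,z in[("l-near-L",143,269,29),("l-near-R",225,252,29),("l-far-R",232,275,29),("tin",235,340,42),("kL",113,176,25),("kR",232,148,25),("nearL",68,75,31),("nearR",210,38,31),("farL",185,430,31),("farR",337,382,31)]:
    print(nm,tobox(B["side"],ray("side",*g(u,v),z)))
for a in(.44+np.pi,.5,.5-np.pi/2,.5+np.pi/2): delta([497.2,27.7,170],a)
```

```text
72.6
l1 [43.2  8.2]
l2 [ 43.5 -37.2]
l3 [ 21.8 -38. ]
l4 [20.9  8.3]
tin [84.8 -1.7]
keepL [-46.8  34.9]
keepR [-46.8 -35.7]
nearL [-121.    42.9]
nearR [-121.4  -42.8]
farL [122.2  39.9]
farR [122.6 -43.1]
l-near-L [ 21.5 -36.3]
l-near-R [25.1  8.8]
l-far-R [40.5  8.1]
tin [87.9 -4.1]
kL [-45.9 -35.2]
kR [-43.3  33.3]
nearL [-118.2  -41.8]
nearR [-118.5   43. ]
farL [124.8 -42.5]
farR [122.7  40.5]
tcp [ 189.4 -542.5  303. ] shift tool [ 478.5 -436.7  133.9] rotvec [-0.   0.   1.5] t 0.1 f [ 0.2 -0.3 -0.3] w 85.4 joints [-1.4  0.2  1.6 -0.   1.4 -0.2]
tcp [ 189.4 -542.5  303. ] shift tool [ 478.5 -436.7  133.9] rotvec [-0.  -0.  -1.7] t 0.1 f [ 0.2 -0.3 -0.3] w 85.4 joints [-1.4  0.2  1.6 -0.   1.4 -0.2]
tcp [ 189.4 -542.5  303. ] shift tool [ 478.5 -436.7  133.9] rotvec [-0.  -0.  -0.2] t 0.1 f [ 0.2 -0.3 -0.3] w 85.4 joints [-1.4  0.2  1.6 -0.   1.4 -0.2]
tcp [ 189.4 -542.5  303. ] shift tool [ 478.5 -436.7  133.9] rotvec [-0.  0.  3.] t 0.1 f [ 0.2 -0.3 -0.3] w 85.4 joints [-1.4  0.2  1.6 -0.   1.4 -0.2]
```

The rows are not in the units I measure in: shifts go in shares of 600 mm and turns go in shares of pi rad. I convert before sending: 30 mm / 600 = 0.05, -27 mm / 600 = -0.045.

Call:
send_path --offsets '[[[0.05, -0.045, 0.0133, 0, 0, 0], [0.05, -0.045, 0.0133, 0, 0, 0], [0.05, -0.045, 0.0133, 0, 0, 0], [0.05, -0.045, 0.0133, 0, 0, 0], [0.05, -0.045, 0.0133, 0, 0, 0], [0.05, -0.045, 0.0133, 0, 0, 0], [0.05, -0.045, 0.0133, 0, 0, 0], [0.05, -0.045, 0.0133, 0, 0, 0]]]' --jaw 85 --grip_n 40

```text
time: 0.9
tool_pos: [345.2, -258.2, 239.3]
eef_rot: [0.986, 0.167, -0.0, -0.0]
contact_force: [1.0, -0.6, -0.2]
grip_width: 85.0
gripper_force: 0.0
```

Call:
send_path --offsets '[[[0.05, -0.045, 0.0133, 0, 0, 0], [0.05, -0.045, 0.0133, 0, 0, 0], [0.05, -0.045, 0.0133, 0, 0, 0], [0.05, -0.045, 0.0133, 0, 0, 0], [0.05, -0.045, 0.0133, 0, 0, 0], [0.05, -0.045, 0.0133, 0, 0, 0], [0.05, -0.045, 0.0133, 0, 0, 0], [0.05, -0.045, 0.0133, 0, 0, 0]]]'

```text
time: 1.7
tool_pos: [500.6, 24.9, 175.3]
eef_rot: [0.986, 0.167, -0.0, -0.0]
contact_force: [0.7, -1.0, 1.9]
grip_width: 85.1
gripper_force: 0.0
```

Call:
send_path --offsets '[[[0, 0, 0, 0, 0, -0.0446], [0, 0, 0, 0, 0, -0.0446], [0, 0, 0, 0, 0, -0.0446], [0, 0, 0, 0, 0, -0.0446], [0, 0, 0, 0, 0, -0.0446], [0, 0, 0, 0, 0, -0.0446], [0, 0, 0, 0, 0, -0.0446], [0, 0, 0, 0, 0, -0.0446]]]'

```text
time: 2.5
tool_pos: [499.9, 23.2, 175.5]
eef_rot: [0.745, 0.667, -0.0, -0.0]
contact_force: [-0.3, 0.4, -0.4]
grip_width: 85.3
gripper_force: 0.0
```

Call:
send_path --offsets '[[[0, 0, 0, 0, 0, -0.0446], [0, 0, 0, 0, 0, -0.0446], [0, 0, 0, 0, 0, -0.0446], [0, 0, 0, 0, 0, -0.0446], [0, 0, 0, 0, 0, 0]]]'

```text
time: 3.0
tool_pos: [500.0, 23.2, 175.5]
eef_rot: [0.533, 0.846, -0.0, -0.0]
contact_force: [-0.1, -0.5, 0.2]
grip_width: 85.2
gripper_force: 0.0
```

Run:
```python
from h import *
delta([497.2,27.7,101],.5)
```

```text
tcp [500.   23.2 175.5] shift tool [ 5.2 -0.5 74.5] rotvec [-0.0007 -0.0005 -0.0546] t 3.0 f [-0.1 -0.5  0.2] w 85.2 joints [-0.2   0.11  1.92  0.    1.11 -0.64]
```

Converted, 40 mm / 600 = 0.0667, 34.5 mm / 600 = 0.0575, -0.05 rad / 3.1416 = -0.0159.

Call:
send_path --offsets '[[[0.0087, -0.0008, 0.0575, 0, 0, -0.0159], [0, 0, 0.0667, 0, 0, 0], [0, 0, 0, 0, 0, 0]]]' --jaw 60 --grip_n 25

```text
time: 3.3
tool_pos: [493.1, 28.5, 96.3]
eef_rot: [0.514, 0.858, -0.002, -0.006]
contact_force: [-2.1, 0.8, -1.0]
grip_width: 59.9
gripper_force: 0.0
```

Call:
send_path --offsets '[[[0, 0, 0, 0, 0, 0], [0, 0, 0, 0, 0, 0], [0, 0, 0, 0, 0, 0], [0, 0, 0, 0, 0, 0], [0, 0, 0, 0, 0, 0], [0, 0, 0, 0, 0, 0], [0, 0, 0, 0, 0, 0], [0, 0, 0, 0, 0, 0]]]' --jaw 15

```text
time: 4.1
tool_pos: [499.3, 27.3, 103.7]
eef_rot: [0.512, 0.859, 0.001, 0.002]
contact_force: [-1.7, -0.8, 7.4]
grip_width: 25.4
gripper_force: 28.7
```

Run:
```python
from h import *
delta([497.2,27.7,101],.5)
delta([497.2,27.7,101],.5-np.pi/2)
```

```text
tcp [499.3  27.3 103.7] shift tool [ 1.4 -1.6  2.7] rotvec [ 0.0031  0.0027 -0.0053] t 4.1 f [-1.7 -0.8  7.4] w 25.4 joints [-0.19  0.23  1.96 -0.    0.95 -0.68]
tcp [499.3  27.3 103.7] shift tool [ 1.4 -1.6  2.7] rotvec [ 4.6000e-03 -3.0000e-04  1.5655e+00] t 4.1 f [-1.7 -0.8  7.4] w 25.4 joints [-0.19  0.23  1.96 -0.    0.95 -0.68]
```

Call:
send_path --offsets '[[[0, 0, 0, 0, 0, 0], [0, 0, 0, 0, 0, 0], [0, 0, 0, 0, 0, 0]]]' --jaw 15

```text
time: 4.4
tool_pos: [499.3, 27.3, 103.7]
eef_rot: [0.512, 0.859, 0.001, 0.002]
contact_force: [-2.4, -0.4, 7.3]
grip_width: 25.0
gripper_force: 28.7
```

Call:
send_path --offsets '[[[0, 0, 0, 0, 0, 0], [0, 0, 0, 0, 0, 0], [0, 0, 0, 0, 0, 0.0414], [0, 0, 0, 0, 0, 0.0414], [0, 0, 0, 0, 0, 0.0414], [0, 0, 0, 0, 0, 0.0414], [0, 0, 0, 0, 0, 0.0414], [0, 0, 0, 0, 0, 0.0414]]]' --jaw 60

```text
time: 5.2
tool_pos: [497.5, 27.7, 101.4]
eef_rot: [0.802, 0.597, -0.0, -0.0]
contact_force: [0.9, -0.0, 0.4]
grip_width: 60.0
gripper_force: 0.0
```

Call:
send_path --offsets '[[[0, 0, 0, 0, 0, 0.0414], [0, 0, 0, 0, 0, 0.0414], [0, 0, 0, 0, 0, 0.0414], [0, 0, 0, 0, 0, 0.0414], [0, 0, 0, 0, 0, 0.0414], [0, 0, 0, 0, 0, 0.0446], [0, 0, 0, 0, 0, 0]]]'

```text
time: 5.9
tool_pos: [497.5, 27.7, 101.4]
eef_rot: [0.969, 0.245, -0.0, -0.0]
contact_force: [0.3, -0.0, 0.9]
grip_width: 59.8
gripper_force: 0.0
```

Call:
send_path --offsets '[[[0, 0, 0, 0, 0, 0], [0, 0, 0, 0, 0, 0], [0, 0, 0, 0, 0, 0], [0, 0, 0, 0, 0, 0], [0, 0, 0, 0, 0, 0], [0, 0, 0, 0, 0, 0], [0, 0, 0, 0, 0, 0], [0, 0, 0, 0, 0, 0]]]' --jaw 15

```text
time: 6.7
tool_pos: [497.7, 27.6, 101.5]
eef_rot: [0.969, 0.245, 0.0, 0.0]
contact_force: [-0.7, 0.2, 2.2]
grip_width: 25.1
gripper_force: 26.0
```

Call:
send_path --offsets '[[[0, 0, 0, 0, 0, 0]]]'

```text
time: 6.8
tool_pos: [497.7, 27.7, 101.5]
eef_rot: [0.969, 0.245, 0.0, 0.0]
contact_force: [0.6, 0.9, 2.0]
grip_width: 25.2
gripper_force: 26.0
```

Converted, -2.5 mm / 600 = -0.0042.

Call:
send_path --offsets '[[[0, 0, 0, 0, 0, 0], [0, 0, -0.0042, 0, 0, 0], [0, 0, 0, 0, 0, 0]]]' --jaw 40

```text
time: 7.1
tool_pos: [497.8, 27.6, 104.1]
eef_rot: [0.969, 0.245, 0.0, 0.0]
contact_force: [0.0, 0.4, 1.1]
grip_width: 39.9
gripper_force: 0.0
```

Call:
send_path --offsets '[[[0, 0, 0, 0, 0, 0], [0, 0, 0, 0, 0, 0], [0, 0, 0, 0, 0, 0], [0, 0, 0, 0, 0, 0], [0, 0, 0, 0, 0, 0], [0, 0, 0, 0, 0, 0]]]' --jaw 15 --grip_n 45

```text
time: 7.7
tool_pos: [497.8, 27.6, 104.1]
eef_rot: [0.969, 0.245, 0.0, 0.0]
contact_force: [-1.4, 0.7, 3.7]
grip_width: 25.0
gripper_force: 44.7
```

Call:
send_path --offsets '[[[0, 0, -0.05, 0, 0, 0], [0, 0, -0.0667, 0, 0, 0], [0, 0, -0.0333, 0, 0, 0], [0, 0, 0, 0, 0, 0]]]'

```text
time: 8.1
tool_pos: [499.3, 27.3, 196.6]
eef_rot: [0.969, 0.245, 0.003, 0.001]
contact_force: [0.5, -0.6, -0.8]
grip_width: 24.7
gripper_force: 44.8
```

Run:
```python
from h import *
b=np.array([504.9,-209.5,-.53])
p=frombox(b,34.5,24.5);print(p)
delta([*p,160],b[2]-np.pi/2)
```

```text
[ 547.05241079 -205.80212704]
tcp [499.3  27.3 196.6] shift tool [-69.1 227.6  37.2] rotvec [ 0.0011 -0.0062  1.0258] t 8.1 f [ 0.5 -0.6 -0.8] w 24.7 joints [-0.19  0.07  1.91 -0.    1.15  0.89]
```

Converted, 38 mm / 600 = 0.0633, -13 mm / 600 = -0.0217.

Call:
send_path --offsets '[[[-0.0183, 0.0633, 0, 0, 0, 0], [-0.0183, 0.0633, 0, 0, 0, 0], [-0.0183, 0.0633, 0, 0, 0, 0], [-0.0183, 0.0633, 0, 0, 0, 0], [-0.0183, 0.0633, 0, 0, 0, 0], [-0.0217, 0.0633, 0, 0, 0, 0]]]'

```text
time: 8.7
tool_pos: [545.3, -206.2, 191.0]
eef_rot: [0.969, 0.245, -0.001, -0.002]
contact_force: [0.6, 0.5, -1.0]
grip_width: 24.8
gripper_force: 44.8
```

Call:
send_path --offsets '[[[0, 0, 0, 0, 0, 0.0465], [0, 0, 0, 0, 0, 0.0465], [0, 0, 0, 0, 0, 0.0465], [0, 0, 0, 0, 0, 0.0465], [0, 0, 0, 0, 0, 0.0465], [0, 0, 0, 0, 0, 0.0465], [0, 0, 0, 0, 0, 0.0465], [0, 0, 0, 0, 0, 0]]]'

```text
time: 9.5
tool_pos: [545.1, -204.6, 191.2]
eef_rot: [0.966, -0.26, -0.002, -0.001]
contact_force: [-0.4, -0.2, -1.6]
grip_width: 25.1
gripper_force: 44.9
```

Run:
```python
from h import *
b=np.array([504.9,-209.5,-.53])
p=frombox(b,34.5,24.5)
delta([*p,140],b[2]-np.pi/2)
```

```text
tcp [ 545.1 -204.6  191.2] shift tool [ 2.5  0.  51.2] rotvec [-0.0001  0.0042  0.0033] t 9.5 f [-0.4 -0.2 -1.6] w 25.1 joints [-0.57  0.29  1.68 -0.    1.18  1.53]
```

Converted, 22 mm / 600 = 0.0367, 21 mm / 600 = 0.035.

Call:
send_path --offsets '[[[0.0017, 0, 0.0367, 0, 0, 0], [0.0025, 0, 0.035, 0, 0, 0], [0, 0, 0, 0, 0, 0], [0, 0, 0, 0, 0, 0], [0, 0, 0, 0, 0, 0]]]'

```text
time: 10.0
tool_pos: [548.8, -206.8, 151.7]
eef_rot: [0.966, -0.26, 0.001, 0.0]
contact_force: [-0.2, -0.3, -1.2]
grip_width: 25.2
gripper_force: 44.9
```

Run:
```python
from h import *
im={}
b=np.array([504.9,-209.5,-.53])
s=ctrl.sense();t=s["tool_pos"];r=R.from_quat(s["eef_rot"]);print(t, r.as_matrix()[:,1].round(3), tobox(b,t))
o=[]
for n,w in(("side",(230,170,100,110)),("top",(310,140,100,110))):
    a=ctrl.read_camera(n);cv2.imwrite(f"pics/{n}1.png",a[:,:,::-1])
    x,y,W,H=w;k=4 if n=="top" else 4;c=cv2.resize(a[y:y+H,x:x+W],None,fx=k,fy=k,interpolation=cv2.INTER_CUBIC)[:,:,::-1].copy()
    z0=t[2]-104.1+.0
    C=t[:2]+1.4*r.as_matrix()[:2,0]
    for P,col in((corners(26,26,z0,z0+48,[*C,-.53]),(255,0,255)),(corners(245,84,0,31,b),(0,255,255)),(corners(239,78,31,31.01,b),(0,255,255))):
        q=(proj(n,P)-[x,y]+.5)*k
        for i in range(8):
            for j in range(i):
                if bin(i^j).count("1")==1: cv2.line(c,*[tuple(int(v) for v in q[m]*16) for m in(i,j)],col,1,cv2.LINE_AA,4)
    o.append(c)
cv2.imwrite("pics/o1.png",np.hstack(o))
```

```text
[ 548.82013806 -206.76295669  151.69197275] [-0.501 -0.865  0.   ] [36.51093901 24.56463446]
```

View pics/o1.png

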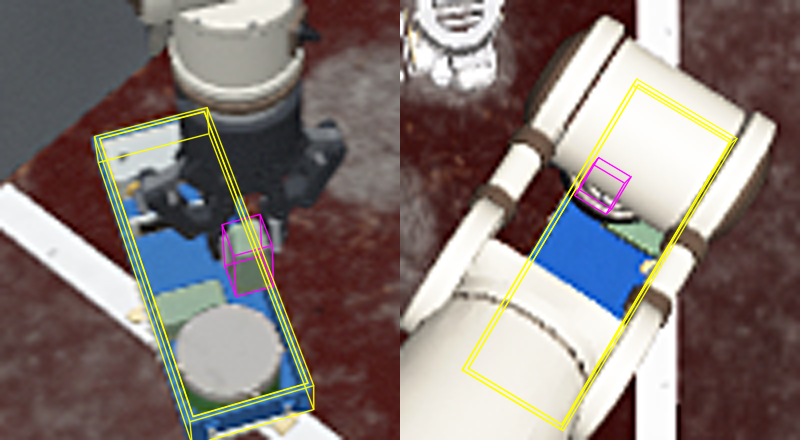

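The side view shows the block over the slot, with its bottom edge at about (238–272, 291) in the crop, and it matches the prediction closely. I'll quantify the side-camera bias from this held block and the box edges.

Run:
```python
from h import *
np.set_printoptions(suppress=True,precision=2)
a=cv2.imread("pics/side1.png")[:,:,::-1]
s=ctrl.sense();t=s["tool_pos"];print(t,s["time"])
win=(270,205,36,44);x,y,w,h=win
c=cv2.resize(a[y:y+h,x:x+w],None,fx=K,fy=K,interpolation=cv2.INTER_CUBIC).astype(int)
r,g,b=c[...,0],c[...,1],c[...,2]
M=((g-r>6)&(g-b>6)).astype(np.uint8);k,l,st,_=cv2.connectedComponentsWithStats(M);print(st[1:][st[1:,4]>300])
z0=t[2]-104.1
C=t[:2]+1.4*np.array([.865,-.501])
# compare only rows below the finger tips (top of silhouette hidden)
best=None
from itertools import product
for thr in (4,8,12):
    M=((g-r>thr)&(g-b>thr)).astype(np.uint8);k,l,st,_=cv2.connectedComponentsWithStats(M)
    S0=sil("side",corners(26,26,z0,z0+48,[*C,-.53]),win);ov=[(np.sum((l==i)&(S0>0)),i) for i in range(1,k)];m=(l==max(ov)[1]).astype(np.uint8)
    cut=int(np.mean(np.where(S0)[0]))
    f=lambda p:np.sum((sil("side",corners(26,26,z0,z0+48,[C[0]+p[0],C[1]+p[1],-.53]),win)!=m)[cut:])
    R_=minimize(f,[0,0],method="Nelder-Mead",options=dict(initial_simplex=[[0,0],[4,0],[0,4]]))
    print(thr,R_.x,R_.fun,m[cut:].sum())
```

```text
[ 549.   -206.84  152.08] 10.1
[[ 136  162   87  145 9367]
 [   0  282  132   70 6457]]
4 [-0.57  2.54] 1067.0 5283
8 [-0.72  2.75] 1775.0 4481
12 [-4.6   6.95] 2157.0 3613
```

Converted, 6 mm / 600 = 0.01, -2.2 mm / 600 = -0.0037.

Call:
send_path --offsets '[[[-0.0037, 0, 0.01, 0, 0, 0], [0, 0, 0.01, 0, 0, 0], [0, 0, 0.0033, 0, 0, 0], [0, 0, 0, 0, 0, 0]]]'

```text
time: 10.5
tool_pos: [546.1, -205.2, 136.2]
eef_rot: [0.966, -0.26, -0.001, -0.0]
contact_force: [-0.7, 1.0, -0.0]
grip_width: 24.7
gripper_force: 44.9
```

Call:
send_path --offsets '[[[0, 0, 0.0067, 0, 0, 0], [0, 0, 0.0067, 0, 0, 0], [0, 0, 0, 0, 0, 0]]]'

```text
time: 10.8
tool_pos: [546.2, -205.5, 128.2]
eef_rot: [0.966, -0.26, -0.0, 0.0]
contact_force: [-0.9, -1.1, -2.9]
grip_width: 24.5
gripper_force: 44.9
```

Call:
send_path --offsets '[[[0, 0, 0.0067, 0, 0, 0], [0, 0, 0.0033, 0, 0, 0], [0, 0, 0, 0, 0, 0], [0, 0, 0, 0, 0, 0]]]'

```text
time: 11.2
tool_pos: [546.3, -205.5, 122.6]
eef_rot: [0.966, -0.26, -0.0, 0.0]
contact_force: [-1.0, -2.6, -1.7]
grip_width: 24.9
gripper_force: 44.8
```

Run:
```python
from h import *
b=np.array([504.9,-209.5,-.53]);print(tobox(b,ctrl.sense()["tool_pos"]))
```

```text
[33.69619357 24.38219966]
```

Converted, 4 mm / 600 = 0.0067, 0.5 mm / 600 = 0.0008.

Call:
send_path --offsets '[[[0, 0.0008, 0.0067, 0, 0, 0], [0, 0, 0.0067, 0, 0, 0], [0, 0, 0, 0, 0, 0], [0, 0, 0, 0, 0, 0]]]'

```text
time: 11.6
tool_pos: [546.1, -205.5, 114.6]
eef_rot: [0.966, -0.26, -0.0, -0.0]
contact_force: [-0.6, -0.0, -2.1]
grip_width: 25.1
gripper_force: 45.0
```

Call:
send_path --offsets '[[[0, 0, 0.0067, 0, 0, 0], [0, 0, 0.0033, 0, 0, 0], [0, 0, 0, 0, 0, 0], [0, 0, 0, 0, 0, 0]]]'

```text
time: 12.0
tool_pos: [546.3, -205.8, 108.8]
eef_rot: [0.966, -0.26, -0.0, -0.0]
contact_force: [-0.2, 0.3, -0.8]
grip_width: 25.0
gripper_force: 45.0
```

Converted, 1.5 mm / 600 = 0.0025, 0.5 mm / 600 = 0.0008.

Call:
send_path --offsets '[[[0, 0, 0.0025, 0, 0, 0], [0, 0, 0.0008, 0, 0, 0], [0, 0, 0, 0, 0, 0]]]'

```text
time: 12.3
tool_pos: [546.4, -205.9, 107.2]
eef_rot: [0.966, -0.26, 0.0, 0.0]
contact_force: [0.5, 0.8, 1.0]
grip_width: 25.3
gripper_force: 45.2
```

Call:
send_path --offsets '[[[0, 0, 0, 0, 0, 0], [0, 0, 0, 0, 0, 0], [0, 0, 0, 0, 0, 0]]]' --jaw 40

```text
time: 12.6
tool_pos: [546.3, -205.9, 107.0]
eef_rot: [0.966, -0.26, 0.0, 0.0]
contact_force: [0.3, 0.2, -0.1]
grip_width: 40.3
gripper_force: 0.0
```

Call:
send_path --offsets '[[[0, 0, -0.0167, 0, 0, 0], [0, 0, -0.05, 0, 0, 0], [0, 0, -0.0667, 0, 0, 0], [0, 0, -0.0667, 0, 0, 0], [0, 0, 0, 0, 0, 0]]]'

```text
time: 13.1
tool_pos: [549.4, -207.7, 235.0]
eef_rot: [0.966, -0.26, 0.007, 0.002]
contact_force: [0.5, -0.1, 0.6]
grip_width: 39.9
gripper_force: 0.0
```

Run:
```python
from h import *
p=[491,302.8]
delta([*p,230],.43-np.pi/2)
```

```text
tcp [ 549.4 -207.7  235. ] shift tool [-306.8 -412.2    0.6] rotvec [ 0.007  -0.0123 -0.956 ] t 13.1 f [ 0.5 -0.1  0.6] w 39.9 joints [-0.57  0.24  1.64  0.    1.25  1.53]
```

Converted, -37.5 mm / 600 = -0.0625, -28 mm / 600 = -0.0467.

Call:
send_path --offsets '[[[-0.0467, -0.0625, 0, 0, 0, 0], [-0.0467, -0.0625, 0, 0, 0, 0], [-0.0467, -0.0625, 0, 0, 0, 0], [-0.0467, -0.0625, 0, 0, 0, 0], [-0.0467, -0.0625, 0, 0, 0, 0], [-0.0467, -0.0625, 0, 0, 0, 0]]]' --jaw 85

```text
time: 13.7
tool_pos: [513.4, 74.9, 227.2]
eef_rot: [0.966, -0.26, 0.0, -0.0]
contact_force: [-0.1, -0.4, 0.8]
grip_width: 85.0
gripper_force: 0.0
```

Call:
send_path --offsets '[[[-0.0467, -0.0625, 0, 0, 0, 0], [-0.0467, -0.0625, 0, 0, 0, 0], [-0.0467, -0.0625, 0, 0, 0, 0], [-0.0467, -0.0625, 0, 0, 0, 0], [-0.045, -0.0617, 0, 0, 0, 0], [0, 0, 0, 0, 0, 0]]]'

```text
time: 14.3
tool_pos: [486.2, 309.3, 227.1]
eef_rot: [0.966, -0.257, -0.0, -0.001]
contact_force: [-0.4, -0.5, -0.2]
grip_width: 85.4
gripper_force: 0.0
```

Call:
send_path --offsets '[[[0, 0, 0, 0, 0, -0.0436], [0, 0, 0, 0, 0, -0.0436], [0, 0, 0, 0, 0, -0.0436], [0, 0, 0, 0, 0, -0.0436], [0, 0, 0, 0, 0, -0.0436], [0, 0, 0, 0, 0, -0.0436], [0, 0, 0, 0, 0, -0.0436], [0, 0, 0, 0, 0, 0]]]'

```text
time: 15.1
tool_pos: [487.8, 304.0, 226.9]
eef_rot: [0.977, 0.215, -0.0, 0.0]
contact_force: [0.3, -0.5, -0.7]
grip_width: 85.0
gripper_force: 0.0
```

Run:
```python
from h import *
a=ctrl.read_camera("side");cv2.imwrite("pics/s2.png",a[:,:,::-1])
cv2.imwrite("pics/s2c.png",cv2.resize(a[180:290,230:330],None,fx=5,fy=5,interpolation=cv2.INTER_CUBIC)[:,:,::-1])
p=[491,302.8]
delta([*p,97],.43-np.pi/2)
```

```text
tcp [487.8 304.1 226.9] shift tool [  2.4   2.5 129.9] rotvec [ 0.0002  0.0002 -0.0006] t 15.15 f [ 0.8 -1.2  0.3] w 85.4 joints [ 0.35  0.23  1.67 -0.    1.24  1.49]
```

View pics/s2c.png

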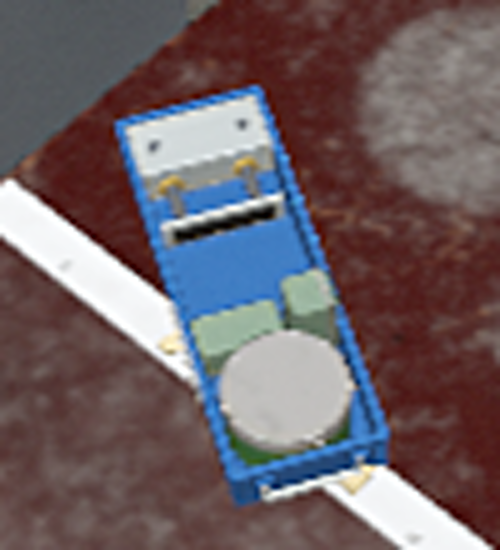

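The standing block is up in the free corner, at about (308,303) in the crop, level with the lying block and clear of the tin. Now I'll grasp the carton.

Converted, 40 mm / 600 = 0.0667, 30 mm / 600 = 0.05.

Call:
send_path --offsets '[[[0.004, 0.0042, 0.0667, 0, 0, 0], [0, 0, 0.0667, 0, 0, 0], [0, 0, 0.05, 0, 0, 0], [0, 0, 0.0267, 0, 0, 0], [0, 0, 0, 0, 0, 0]]]'

```text
time: 15.65
tool_pos: [489.5, 302.6, 98.6]
eef_rot: [0.977, 0.214, -0.002, 0.0]
contact_force: [-0.5, 0.2, -0.1]
grip_width: 85.1
gripper_force: 0.0
```

Call:
send_path --offsets '[[[0, 0, 0, 0, 0, 0], [0, 0, 0, 0, 0, 0], [0, 0, 0, 0, 0, 0], [0, 0, 0, 0, 0, 0], [0, 0, 0, 0, 0, 0], [0, 0, 0, 0, 0, 0]]]' --jaw 50 --grip_n 60

```text
time: 16.25
tool_pos: [492.7, 304.0, 103.5]
eef_rot: [0.977, 0.215, 0.002, -0.0]
contact_force: [0.3, 0.2, 7.0]
grip_width: 59.0
gripper_force: 66.3
```

Call:
send_path --offsets '[[[0, 0, 0, 0, 0, 0]]]' --grip_n 100

```text
time: 16.35
tool_pos: [492.9, 304.1, 103.7]
eef_rot: [0.977, 0.215, 0.003, -0.0]
contact_force: [0.1, 0.4, 8.0]
grip_width: 58.4
gripper_force: 108.0
```

Run:
```python
from h import *
p=[491,302.8]
delta([*p,101],.43-np.pi/2)
```

```text
tcp [492.9 304.1 103.7] shift tool [-2.3  0.4  2.7] rotvec [ 0.0004 -0.0054  0.0026] t 16.35 f [0.1 0.4 8. ] w 58.4 joints [0.34 0.4  1.73 0.   1.   1.48]
```

The rows are not in the units I measure in: shifts go in shares of 600 mm and turns go in shares of pi rad. I convert before sending: -50 mm / 600 = -0.0833, -43 mm / 600 = -0.0717.

Call:
send_path --offsets '[[[0, 0, -0.05, 0, 0, 0], [0, 0, -0.0833, 0, 0, 0], [0, 0, -0.0717, 0, 0, 0], [0, 0, 0, 0, 0, 0], [0, 0, 0, 0, 0, 0]]]'

```text
time: 16.85
tool_pos: [491.5, 303.6, 225.5]
eef_rot: [0.977, 0.215, 0.002, -0.0]
contact_force: [0.0, -0.1, -3.3]
grip_width: 58.4
gripper_force: 107.4
```

Run:
```python
from h import *
b=np.array([504.9,-209.5,-.53]);p=frombox(b,-56,0);print(p)
delta([*p,225],b[2]-np.pi/2)
```

```text
[ 456.58280405 -181.19013289]
tcp [491.5 303.6 225.5] shift tool [-2.350e+02  4.255e+02 -1.000e-01] rotvec [-0.0013 -0.0031  0.9628] t 16.85 f [ 0.  -0.1 -3.3] w 58.4 joints [ 0.34  0.23  1.67 -0.    1.23  1.48]
```

Converted, 38.7 mm / 600 = 0.0645, 27 mm / 600 = 0.045.

Call:
send_path --offsets '[[[-0.025, 0.045, 0, 0, 0, 0], [-0.035, 0.0645, 0, 0, 0, 0], [-0.035, 0.0645, 0, 0, 0, 0], [-0.035, 0.0645, 0, 0, 0, 0], [-0.035, 0.0645, 0, 0, 0, 0], [-0.035, 0.0645, 0, 0, 0, 0]]]'

```text
time: 17.45
tool_pos: [472.8, 51.5, 221.8]
eef_rot: [0.977, 0.215, -0.002, -0.001]
contact_force: [0.3, -0.5, -0.8]
grip_width: 58.5
gripper_force: 107.4
```

Call:
send_path --offsets '[[[-0.035, 0.0645, 0, 0, 0, 0], [-0.035, 0.0645, 0, 0, 0, 0], [-0.035, 0.0645, 0, 0, 0, 0], [-0.035, 0.0645, 0, 0, 0, 0], [-0.025, 0.0433, 0, 0, 0, 0], [-0.0267, 0.04, 0, 0, 0, 0], [0, 0, 0, 0, 0, 0]]]'

```text
time: 18.15
tool_pos: [454.6, -183.6, 222.1]
eef_rot: [0.977, 0.213, -0.001, -0.001]
contact_force: [1.0, 0.8, -1.5]
grip_width: 58.4
gripper_force: 107.6
```

Call:
send_path --offsets '[[[0, 0, 0, 0, 0, 0.0382], [0, 0, 0, 0, 0, 0.0382], [0, 0, 0, 0, 0, 0.0382], [0, 0, 0, 0, 0, 0.0382], [0, 0, 0, 0, 0, 0.0382], [0, 0, 0, 0, 0, 0.0382], [0, 0, 0, 0, 0, 0.0382], [0, 0, 0, 0, 0, 0.0382]]]'

```text
time: 18.95
tool_pos: [455.2, -179.8, 222.1]
eef_rot: [0.965, -0.263, -0.002, -0.001]
contact_force: [-0.9, -0.9, -1.6]
grip_width: 59.0
gripper_force: 107.5
```

Call:
send_path --offsets '[[[0, 0, 0, 0, 0.0318, 0], [0, 0, 0, 0, 0.035, 0], [0, 0, 0, 0, 0.0382, 0], [0, 0, 0, 0, 0.0382, 0], [0, 0, 0, 0, 0.0318, 0], [0, 0, 0, 0, 0, 0], [0, 0, 0, 0, 0, 0]]]'

```text
time: 19.65
tool_pos: [455.4, -180.3, 222.7]
eef_rot: [0.93, -0.251, 0.26, 0.07]
contact_force: [0.5, -0.2, -1.4]
grip_width: 58.3
gripper_force: 107.5
```

Run:
```python
from h import *
b=np.array([504.9,-209.5,-.53]);p=frombox(b,-56,0);print(tobox(b,ctrl.sense()["tool_pos"]))
delta([*p,180],b[2]-np.pi/2,.55)
```

```text
[-57.48791452   0.15562111]
tcp [ 455.4 -180.3  222.7] shift tool [-20.9   0.2  37.2] rotvec [-0.0023  0.0044  0.0024] t 19.65 f [ 0.5 -0.2 -1.4] w 58.3 joints [-0.66 -0.29  2.26  0.12  0.63  1.36]
```

Converted, 27 mm / 600 = 0.045, -16 mm / 600 = -0.0267.

Call:
send_path --offsets '[[[-0.0258, 0, 0.045, 0, 0, 0], [-0.0267, 0, 0.045, 0, 0, 0], [0, 0, 0, 0, 0, 0], [0, 0, 0, 0, 0, 0], [0, 0, 0, 0, 0, 0]]]'

```text
time: 20.15
tool_pos: [458.5, -182.9, 163.6]
eef_rot: [0.929, -0.251, 0.264, 0.071]
contact_force: [0.4, 0.5, -0.9]
grip_width: 58.3
gripper_force: 107.5
```

Run:
```python
from h import *
b=np.array([504.9,-209.5,-.53])
s=ctrl.sense();t=s["tool_pos"];r=R.from_quat(s["eef_rot"]);print(t,tobox(b,t))
a=ctrl.read_camera("side");k=6;x,y,W,H=(230,150,100,100)
c=cv2.resize(a[y:y+H,x:x+W],None,fx=k,fy=k,interpolation=cv2.INTER_CUBIC)[:,:,::-1].copy()
L=np.array([[i*40,j*30,103.7-60*m] for i in(-1,1) for j in(-1,1) for m in(0,1)])
for P,col in((r.apply(L)+t,(255,0,255)),(corners(245,84,0,31,b),(0,255,255)),(corners(239,78,31,31.01,b),(0,255,255))):
    q=(proj("side",P)-[x,y]+.5)*k
    for i in range(8):
        for j in range(i):
            if bin(i^j).count("1")==1: cv2.line(c,*[tuple(int(v) for v in q[m]*16) for m in(i,j)],col,1,cv2.LINE_AA,4)
cv2.imwrite("pics/o3.png",c)
```

```text
[ 458.48487447 -182.87237521  163.55778371] [-53.50845061  -0.48989055]
```

View pics/o3.png

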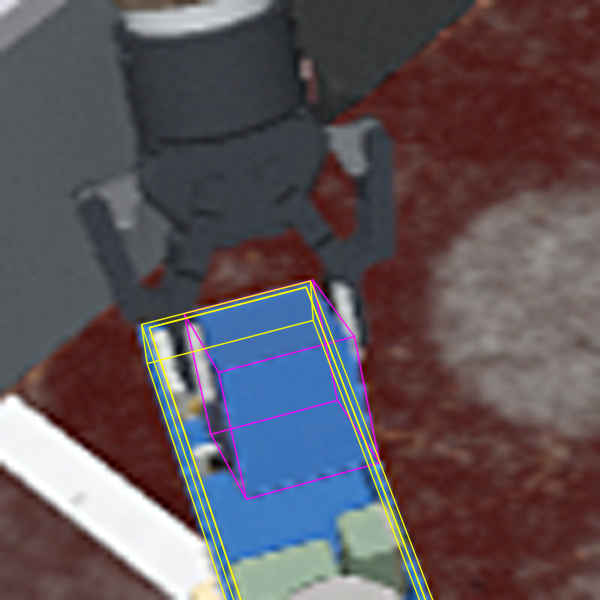

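The carton hangs tilted, and its far bottom edge at about (250–378, 480) in the crop agrees with the overlay to within 1–2 pixels. I'll lower it in front of the keeper.

Converted, 10 mm / 600 = 0.0167, 9 mm / 600 = 0.015.

Call:
send_path --offsets '[[[-0.0133, -0.0008, 0.0167, 0, 0, 0], [-0.01, 0, 0.015, 0, 0, 0], [-0.0083, 0, 0.0117, 0, 0, 0], [0, 0, 0, 0, 0, 0], [0, 0, 0, 0, 0, 0]]]'

```text
time: 20.7
tool_pos: [455.3, -180.3, 129.4]
eef_rot: [0.929, -0.251, 0.262, 0.071]
contact_force: [-0.2, -0.2, -1.2]
grip_width: 58.7
gripper_force: 107.7
```

Call:
send_path --offsets '[[[-0.0075, 0, 0.0108, 0, 0, 0], [0, 0, 0, 0, 0, 0], [0, 0, 0, 0, 0, 0]]]'

```text
time: 21.0
tool_pos: [456.4, -181.2, 123.4]
eef_rot: [0.928, -0.251, 0.265, 0.072]
contact_force: [-4.4, 1.0, 8.1]
grip_width: 58.5
gripper_force: 108.8
```

Run:
```python
from h import *
b=np.array([504.9,-209.5,-.53]);s=ctrl.sense()
print(tobox(b,s["tool_pos"]),tobox(b*[0,0,1],s["contact_force"]))
delta([*frombox(b,-84,0),123],b[2]-np.pi/2,.55)
```

```text
[-56.17916921  -0.12747535] [-4.31020015 -1.32540736]
tcp [ 456.4 -181.2  123.4] shift tool [-23.8  -0.2 -14.4] rotvec [-0.0008 -0.0056  0.0023] t 21.0 f [-4.4  1.   8.1] w 58.5 joints [-0.66 -0.07  2.31  0.2   0.35  1.27]
```

Converted, -6 mm / 600 = -0.01, -5 mm / 600 = -0.0083.

Call:
send_path --offsets '[[[-0.0033, 0, -0.01, 0, 0, 0], [-0.0083, 0, -0.005, 0, 0, 0], [0, 0, 0, 0, 0, 0], [0, 0, 0, 0, 0, 0]]]'

```text
time: 21.4
tool_pos: [446.7, -175.6, 127.1]
eef_rot: [0.928, -0.251, 0.264, 0.072]
contact_force: [4.3, -1.8, 5.1]
grip_width: 58.3
gripper_force: 108.2
```

Call:
send_path --offsets '[[[-0.0058, 0, -0.0033, 0, 0, 0], [-0.0058, 0, -0.0033, 0, 0, 0], [0, 0, 0, 0, 0, 0], [0, 0, 0, 0, 0, 0]]]'

```text
time: 21.8
tool_pos: [440.1, -171.7, 127.0]
eef_rot: [0.928, -0.251, 0.265, 0.072]
contact_force: [5.6, -1.8, 6.7]
grip_width: 58.1
gripper_force: 108.3
```

```bash
python3 - <<'E'
from h import *
b=np.array([504.9,-209.5,-.53]);s=ctrl.sense()
print(tobox(b,s["tool_pos"]),s["tool_pos"][2],tobox(b*[0,0,1],s["contact_force"]))
E
```

```text
[-75.03618363  -0.18022752] 127.02728456424201 [5.75601308 1.26285869]
```

Converted, -3 mm / 600 = -0.005, -1.9 mm / 600 = -0.0032.

Call:
send_path --offsets '[[[-0.005, 0, -0.003, 0, 0, 0], [-0.005, 0, -0.003, 0, 0, 0], [-0.005, 0, -0.0032, 0, 0, 0], [0, 0, 0, 0, 0, 0], [0, 0, 0, 0, 0, 0]]]'

```text
time: 22.3
tool_pos: [431.1, -166.4, 127.1]
eef_rot: [0.928, -0.251, 0.265, 0.072]
contact_force: [6.7, -2.0, 4.7]
grip_width: 58.4
gripper_force: 108.1
```

Call:
send_path --offsets '[[[0.0185, 0, 0.0085, 0, -0.035, 0], [0.0185, 0, 0.0085, 0, -0.035, 0], [0.0185, 0, 0.0085, 0, -0.035, 0], [0, 0, 0, 0, 0, 0], [0, 0, 0, 0, 0, 0], [0, 0, 0, 0, 0, 0]]]'

```text
time: 22.9
tool_pos: [462.6, -185.3, 126.7]
eef_rot: [0.959, -0.259, 0.108, 0.03]
contact_force: [4.2, -4.9, 3.6]
grip_width: 58.1
gripper_force: 108.6
```

Run:
```python
from h import *
b=np.array([504.9,-209.5,-.53]);s=ctrl.sense()
print(tobox(b,s["tool_pos"]),s["tool_pos"][2],tobox(b*[0,0,1],s["contact_force"]))
delta([*frombox(b,-66+16.9,0),120],b[2]-np.pi/2,.22)
```

```text
[-48.75338414  -0.50599735] 126.6886656816903 [ 6.09392794 -2.08833055]
tcp [ 462.6 -185.3  126.7] shift tool [-1.8 -0.5  6.4] rotvec [ 0.0006 -0.0049  0.003 ] t 22.9 f [ 4.2 -4.9  3.6] w 58.1 joints [-0.63  0.07  2.09  0.03  0.76  1.44]
```

Converted, 5 mm / 600 = 0.0083, -1 mm / 600 = -0.0017.

Call:
send_path --offsets '[[[-0.0017, 0, 0.0083, 0, 0, 0], [-0.0017, 0, 0.0083, 0, 0, 0], [0, 0, 0, 0, 0, 0], [0, 0, 0, 0, 0, 0]]]'

```text
time: 23.3
tool_pos: [462.3, -184.7, 116.0]
eef_rot: [0.959, -0.259, 0.108, 0.029]
contact_force: [5.7, -3.4, 0.3]
grip_width: 58.0
gripper_force: 108.7
```

Call:
send_path --offsets '[[[0.0185, 0, 0.0085, 0, -0.035, 0], [0.0093, 0, 0.0043, 0, -0.0175, 0], [0.0093, 0, 0.0043, 0, -0.0175, 0], [0, 0, 0, 0, 0, 0], [0, 0, 0, 0, 0, 0], [0, 0, 0, 0, 0, 0]]]'

```text
time: 23.9
tool_pos: [482.4, -196.4, 108.6]
eef_rot: [0.965, -0.261, 0.001, 0.0]
contact_force: [6.0, -3.7, -0.7]
grip_width: 58.1
gripper_force: 108.4
```

Run:
```python
from h import *
b=np.array([504.9,-209.5,-.53]);s=ctrl.sense()
print(tobox(b,s["tool_pos"]),s["tool_pos"][2],tobox(b*[0,0,1],s["contact_force"]))
delta([*frombox(b,-66+40.5,0),106.7],b[2]-np.pi/2,0)
a=ctrl.read_camera("side");cv2.imwrite("pics/s4c.png",cv2.resize(a[160:280,230:330],None,fx=5,fy=5,interpolation=cv2.INTER_CUBIC)[:,:,::-1])
```

```text
[-26.01709484  -0.04776208] 108.5795539659674 [ 7.06037975 -0.14401608]
tcp [ 482.4 -196.4  108.6] shift tool [ 0.5 -0.   1.9] rotvec [ 0.0002 -0.0027  0.0024] t 23.9 f [ 6.  -3.7 -0.7] w 58.1 joints [-0.62  0.27  1.89  0.    0.98  1.48]
```

View pics/s4c.png

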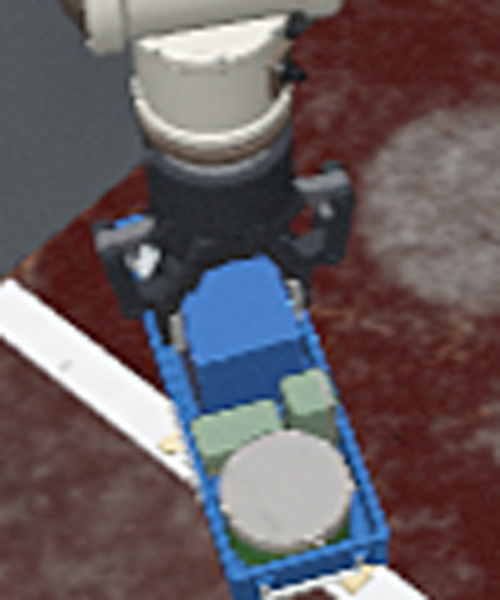

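The carton is nearly flat behind the two blocks, its far bottom edge at about (200–330, 400) in the crop, and the keeper is pushed back. I'll lower it to the floor, ease it forward to the blocks and release.

Converted, 2 mm / 600 = 0.0033, 0.5 mm / 600 = 0.0008.

Call:
send_path --offsets '[[[0, 0, 0.0033, 0, 0, 0], [0, 0, 0.0008, 0, 0, 0], [0, 0, 0, 0, 0, 0], [0, 0, 0, 0, 0, 0]]]'

```text
time: 24.35
tool_pos: [482.6, -196.4, 106.7]
eef_rot: [0.965, -0.261, 0.002, 0.001]
contact_force: [4.9, -3.6, 3.9]
grip_width: 58.4
gripper_force: 109.2
```

Call:
send_path --offsets '[[[0.0033, 0, 0, 0, 0, 0], [0.0033, 0, 0, 0, 0, 0], [0.0017, 0, 0, 0, 0, 0], [0, 0, 0, 0, 0, 0], [0, 0, 0, 0, 0, 0]]]'

```text
time: 24.85
tool_pos: [485.2, -198.0, 106.7]
eef_rot: [0.966, -0.26, -0.001, -0.0]
contact_force: [-5.2, 1.8, 12.9]
grip_width: 58.4
gripper_force: 110.3
```

Call:
send_path --offsets '[[[0.0017, 0, 0, 0, 0, 0], [0.0017, 0, 0, 0, 0, 0], [0.0017, 0, 0, 0, 0, 0], [0, 0, 0, 0, 0, 0], [0, 0, 0, 0, 0, 0]]]'

```text
time: 25.35
tool_pos: [488.9, -200.1, 106.7]
eef_rot: [0.965, -0.261, 0.001, 0.0]
contact_force: [2.4, -1.2, 7.2]
grip_width: 57.9
gripper_force: 109.1
```

Run:
```python
from h import *
b=np.array([504.9,-209.5,-.53]);s=ctrl.sense()
print(tobox(b,s["tool_pos"]),s["tool_pos"][2],tobox(b*[0,0,1],s["contact_force"]),s["torque"])
```

```text
[-18.52852202  -0.01894637] 106.74058853216286 [2.6538198  0.15143612] [-0.27763078 -0.3613031  -0.13218341]
```

Converted, -1 mm / 600 = -0.0017, -0.5 mm / 600 = -0.0008.

Call:
send_path --offsets '[[[0.0017, 0, -0.0017, 0, 0, 0], [0, 0, -0.0008, 0, 0, 0], [0, 0, 0, 0, 0, 0], [0, 0, 0, 0, 0, 0]]]'

```text
time: 25.75
tool_pos: [489.3, -200.4, 106.9]
eef_rot: [0.965, -0.261, 0.0, 0.0]
contact_force: [4.3, -3.3, -2.5]
grip_width: 58.5
gripper_force: 108.0
```

Call:
send_path --offsets '[[[0, 0, 0, 0, 0, 0], [0, 0, 0, 0, 0, 0], [0, 0, 0, 0, 0, 0], [0, 0, 0, 0, 0, 0]]]' --jaw 78

```text
time: 26.15
tool_pos: [488.8, -199.6, 107.0]
eef_rot: [0.965, -0.26, -0.001, -0.0]
contact_force: [-0.0, 0.7, 0.1]
grip_width: 77.9
gripper_force: 0.0
```

Call:
send_path --offsets '[[[0, 0, -0.0167, 0, 0, 0], [0, 0, -0.05, 0, 0, 0], [0, 0, -0.075, 0, 0, 0], [0, 0, -0.075, 0, 0, 0], [0, 0, -0.05, 0, 0, 0], [0, 0, 0, 0, 0, 0], [0, 0, 0, 0, 0, 0]]]'

```text
time: 26.85
tool_pos: [489.5, -200.2, 268.5]
eef_rot: [0.965, -0.261, 0.001, 0.0]
contact_force: [-0.3, 1.0, -0.3]
grip_width: 78.3
gripper_force: 0.0
```

Call:
send_path --offsets '[[[0, -0.075, 0, 0, 0, 0], [0, -0.075, 0, 0, 0, 0], [0, -0.075, 0, 0, 0, 0], [0, -0.075, 0, 0, 0, 0], [0, -0.075, 0, 0, 0, 0], [0, -0.075, 0, 0, 0, 0], [0, 0, 0, 0, 0, 0]]]'

```text
time: 27.55
tool_pos: [625.5, 38.0, 264.9]
eef_rot: [0.966, -0.258, -0.002, -0.001]
contact_force: [-1.5, 0.0, -0.4]
grip_width: 78.0
gripper_force: 0.0
```

```bash
python3 - <<'E'
from h import *
o=[]
for n,(x,y,W,H) in(("side",(230,170,90,120)),("top",(310,145,90,120))):
    a=ctrl.read_camera(n);cv2.imwrite(f"pics/{n}5.png",a[:,:,::-1]);o.append(cv2.resize(a[y:y+H,x:x+W],None,fx=4.4,fy=4.4,interpolation=cv2.INTER_CUBIC)[:,:,::-1])
cv2.imwrite("pics/f5.png",np.hstack(o))
E
```

```text
(no output)
```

View pics/f5.png

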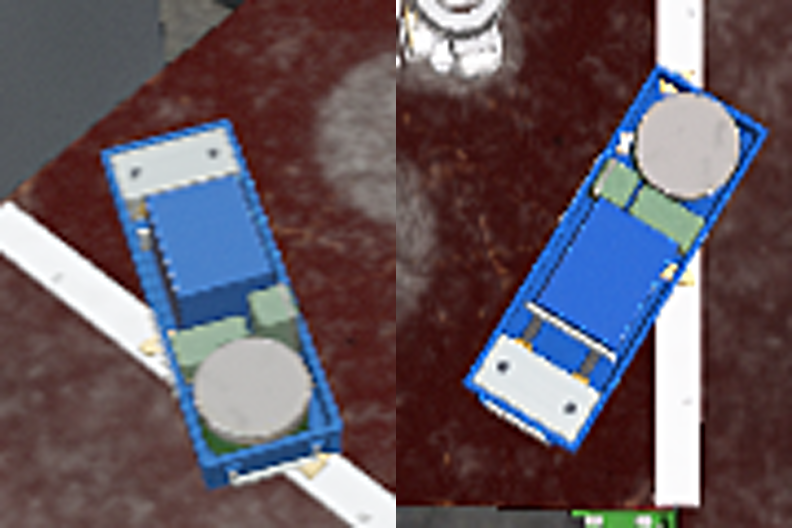

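The carton sits in the row between the blocks and the keeper in both views: carton top at about (605,270), keeper at (570,330), standing block at (615,183) and tin at (690,145). I'll check the numbers quickly for flatness and contact.

Run:
```python
from h import *
np.set_printoptions(suppress=True,precision=1)
b=np.array([503.8,-209.5,-.531])
g=lambda u,v:(310+(u-396)/4.4-.4,145+v/4.4-.4)
for nm,u,v,z in[("farL",604,199,63),("farR",682,240,63),("nearR",617,350,63),("nearL",535,303,63),("kL",527,304,25),("kR",613,360,25),("lyingfarL",645,187,29),("lyingfarR",705,222,29),("standL",613,157,51),("standR",640,174,51),("standnear",595,190,51),("tin",689,146,42)]: print(nm,tobox(b,ray("top",*g(u,v),z)))
s=(504.3,-210,-.53);h=lambda u,v:(230+u/4.4-.4,170+v/4.4-.4)
for nm,u,v,z in[("farL",178,293,63),("farR",272,270,63),("nearR",238,178,63),("nearL",145,203,63)]: print("side",nm,tobox(np.array(s),ray("side",*h(u,v),z)))
```

```text
farL [26.  26.9]
farR [ 29.1 -29.4]
nearR [-52.9 -29.8]
nearL [-54.1  30.5]
kL [-55.3  33.9]
kR [-57.8 -33.2]
lyingfarL [50.3  7.1]
lyingfarR [ 50.8 -38.4]
standL [53.7 35.6]
standR [53.2 14.9]
standnear [29.3 34.6]
tin [86.5 -3.3]
side farL [ 23.3 -29.4]
side farR [25.2 29.1]
side nearR [-48.3  29.6]
side nearL [-48.  -30.7]
```

Run:
```python
from h import *
b={"side":np.array([504.3,-210,-.53]),"top":np.array([503.8,-209.5,-.531])}
for n in("side","top"):
  a=cv2.imread(f"pics/{n}5.png").astype(np.float32)
  for y in(-15,0,15):
    X=np.arange(-72,40,2.)
    q=np.vstack([proj(n,[*frombox(b[n],x,y),63]) for x in X]).astype(np.float32)
    v=cv2.remap(a,q[:,0:1],q[:,1:2],cv2.INTER_LINEAR)[:,0]
    d=v[:,0]-v[:,2];print(n,y,[(int(x),int(k)) for x,k in zip(X,d) if x<-40 or x>12])
```

```text
side -15 [(-72, 8), (-70, 8), (-68, 8), (-66, 8), (-64, 8), (-62, 8), (-60, 7), (-58, 1), (-56, 0), (-54, 36), (-52, 82), (-50, 118), (-48, 132), (-46, 128), (-44, 126), (-42, 125), (14, 127), (16, 127), (18, 127), (20, 127), (22, 129), (24, 133), (26, 113), (28, 95), (30, 87), (32, 86), (34, 89), (36, 89), (38, 89)]
side 0 [(-72, 7), (-70, 7), (-68, 7), (-66, 8), (-64, 8), (-62, 7), (-60, 6), (-58, 2), (-56, -4), (-54, 15), (-52, 84), (-50, 122), (-48, 133), (-46, 131), (-44, 127), (-42, 127), (14, 125), (16, 125), (18, 125), (20, 126), (22, 128), (24, 125), (26, 115), (28, 99), (30, 91), (32, 91), (34, 91), (36, 90), (38, 91)]
side 15 [(-72, 9), (-70, 8), (-68, 7), (-66, 8), (-64, 8), (-62, 7), (-60, 6), (-58, 3), (-56, 4), (-54, 16), (-52, 67), (-50, 124), (-48, 130), (-46, 128), (-44, 126), (-42, 124), (14, 126), (16, 127), (18, 128), (20, 127), (22, 129), (24, 131), (26, 109), (28, 92), (30, 89), (32, 94), (34, 102), (36, 54), (38, 8)]
top -15 [(-72, 73), (-70, 90), (-68, 77), (-66, 71), (-64, 89), (-62, 69), (-60, 9), (-58, -6), (-56, 19), (-54, 73), (-52, 155), (-50, 176), (-48, 167), (-46, 164), (-44, 163), (-42, 163), (14, 168), (16, 168), (18, 169), (20, 172), (22, 176), (24, 173), (26, 100), (28, 6), (30, -2), (32, 0), (34, 3), (36, 4), (38, 4)]
top 0 [(-72, 162), (-70, 164), (-68, 166), (-66, 169), (-64, 177), (-62, 149), (-60, 61), (-58, 4), (-56, 19), (-54, 69), (-52, 148), (-50, 185), (-48, 172), (-46, 167), (-44, 165), (-42, 166), (14, 168), (16, 168), (18, 170), (20, 171), (22, 174), (24, 171), (26, 115), (28, 15), (30, -4), (32, 0), (34, 3), (36, 4), (38, 4)]
top 15 [(-72, 170), (-70, 169), (-68, 172), (-66, 174), (-64, 181), (-62, 155), (-60, 58), (-58, 8), (-56, 6), (-54, 65), (-52, 147), (-50, 177), (-48, 167), (-46, 165), (-44, 165), (-42, 165), (14, 166), (16, 168), (18, 169), (20, 172), (22, 178), (24, 169), (26, 106), (28, 13), (30, 7), (32, 22), (34, 13), (36, 16), (38, 9)]
```

```bash
python3 -c "
from rig import ctrl
print(ctrl.sign_off())"
```

```text
the job is handed in; nothing more can be done
None
```

The job is handed in: the green block stands on end in the free corner, and the carton lies flat and lengthwise on the floor, held between the two blocks and the keeper; the lying block was pressed about 4 mm up to the tin (judging result not shown, finished at about 28 s of the 67 s).

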